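# Snap the cap onto the spice tube

## Robot

A 6-joint arm with a two-finger parallel gripper is mounted at the origin on the work surface. World frame = base frame: x ahead of the robot, y to its left, z up, the work surface at z = 0. Lengths are in mm, angles in rad, forces in N, time in s.
With the tool pointing down it reaches from about 275 to 725 mm from the base axis. Payload 15.9 kg.
Tool frame: the origin (TCP) lies at the very end of the fingers, on their centre line; the grasp point (between the pads) lies 19 mm behind it; z points along the fingers, y is the line along which they close (so a half turn about z gives the same grasp; the last joint's range is limited). The gripper opens to 85 mm and grips with 20 to 120 N. Pads are 22 mm wide; open, the fingers measure 114 mm over their backs; the gripper's body (76 mm by 85 mm) begins 54 mm behind the grasp point. The pads swing forward as they close: fully open they stand 13 mm farther back than shut.
Start: joints at [0, 0.213, -0.034, 1.323, 0, 1.571], TCP at [499.985, -0, 231.306] pointing down, gripper open.
Joint ranges: [-2.98, 2.98], [-0.74, 1.72], [-1.14, 1.35], [-2.1, 2.04], [-1.57, 1.44], [-3.14, 3.14]. Speed limits (rad/s): [1.89, 1.89, 2.39, 2.57, 3.14, 3.14].

## Interface

Orientations are given as a unit quaternion [w, x, y, z].
In Python, from bench import telemetry, viewer, bot gives the robot as it stands.
- The arm moves only by the tool carry_out, never from a script. Its argument "targets" is a list of rows, each an object of numbers: "x", "y", "z": the shift along the tool's x, y, z each as a share of 0.05 m, from -1 to 1; "rx", "ry", "rz": the turn, a rotation vector about the tool's x, y, z each as a share of 0.12 rad, from -1 to 1. In form: [{"x": .., "y": .., "z": .., "rx": .., "ry": .., "rz": ..}, ...]. A call has 1 to 8 rows; each row shifts and turns the commanded pose from where the row before left it, along the tool's axes as they then stand; what a row does not reach is not made up. A row lasts 1/8 s, in which the tool goes at most 62.5 mm and 10.7 degrees, less where a joint would pass 70% of its speed; a pose out of reach is approached as far as the arm can. A call with a number of a shift or a turn outside -1 to 1 is refused whole. A call with a gripper value outside its range is refused whole. "grip" is the finger opening in mm, from 0 to 85.4, set as the call begins (left out, the last holds). The fingers move at their own pace and stop on an object; "force" is the grip in N (left out, the last holds). Time passes only in rows, so rows that do not move let the fingers close. It gives the time, the measured TCP pose, the force, the opening and the grip force at its end, in the units of the state.
- telemetry.read_state(): the state, without advancing time (a new reading comes with each control period).
- viewer.read_camera(name): name is "scene" or "side" or "wrist"; returns a dict with "pixels" (384x512x3 uint8, red, green, blue), "K" (3x3 intrinsics, pixels), "distortion" ([k1, k2, p1, p2, k3] as OpenCV has them; the pictures are not rectified), "xyz" and "orientation" of the camera in the world; the wrist camera has in their place "tool_from_camera" (4x4, takes a point from camera to tool coordinates, whose origin is the TCP and whose axes are the flange's). Camera axes: x right, y down, z forward; pixel columns grow to the right and rows downward; lengths in mm; the calibration is good to about 2 mm. A picture is of the moment at which its call begins: read the wrist's pose just before it. There is no depth.
- bot.job_done(): hands the job in; it is judged then, once.
The state is a dict: "clock": time; "qpos": joint angles; "joint_velocities": joint speeds; "effort": joint torques, N m; "position": TCP position; "orientation": TCP orientation; "ft_force": force on the tool from outside, world axes, zero at the start; "ft_torque": the same for the moment, N m; "width": opening from 0.0 (shut) to 1.0 (fully open); "finger_force": force on a finger pad.
Only numpy, scipy, OpenCV 4.12 (cv2) and the standard library are available. Lean on these libraries where they do the work, as an engineer would, in place of code of your own. Each camera call takes 0.05 s, during which the arm holds its last target. There are 200 camera calls.

## Task

Take the open spice tube out of the small drying block, stand it fully down in the empty hole of the three-hole spice rack, and then press the snap cap straight down onto its ball top until it clicks fully home. Do not let up after the click: finish while still holding the cap and bearing down on it with a steady push of about 10 N. Leave the two capped tubes and the other things where they are.

Things in the scene. Friction and masses are not known exactly. Their poses are not given: they have to be found in the camera images.
- tube_mid (a point): centre (half-way up) of the open spice tube: a plain upright steel cylinder 34 mm across, 90 mm high, with a flat shoulder and on it a ball top 20 mm across (ball centre 98 mm, top 108 mm above the foot). The point is on the axis 54 mm above the foot; z is up the tube. 0.10 to 0.21 kg. It starts standing in the drying block, foot 15 mm above the work surface
- cap_mid (a point): centre (half-way up) of the loose snap cap: a ribbed black plastic cup 36 mm across, 30 mm high, about 0.04 kg, mouth down on the work surface; the point is on its axis 15 mm above its rim, z towards its closed top. Mouth 29 mm wide; inside, 3 mm above the rim, four sprung beads leave 15 mm between them. Home on the tube, this point is 51 mm above tube_mid
- shoulder (a point): middle of the open tube's flat shoulder (inside the foot of its ball top), 36 mm above tube_mid; the cap's rim lands on it. Pushed down over the ball, the beads first touch with the rim 12 mm above the shoulder; the push rises to about 10 N (7 to 14) until the rim is about 5 mm above it, then drops as the cap snaps down and pulls itself home
- rack: fixed wooden spice rack, 80 x 190 x 60 mm high; origin at the centre of its underside, x across it, y along the row of three holes at y = -60, 0 and +60 mm. Holes 37 mm across; capped tubes stand in two of them
- pad_top (a point): middle of the upper face of the cork pad (fixed, 33 mm across) at the bottom of the empty rack hole: the tube's foot must come to rest on it, 45 mm below the rack's top face (15 mm above the work surface). Directly below the empty hole's mouth
- block: fixed wooden drying block, 75 x 75 x 45 mm high, with one hole 37 mm across and 30 mm deep in its middle, in which the open tube stands; origin at the centre of its underside
- spice_a: one of two capped tubes in the rack, not to be disturbed: 36 mm across, 120 mm high; origin at its foot, 11 mm above the work surface (its cap's top 131 mm)
- spice_b: the other capped tube, the same
- jarrito: bystander: glazed clay mug, 85 mm high, 82 mm across, with a handle; origin at its foot
- spoon: bystander: steel spoon, 190 mm long, lying flat; origin on the work surface under its middle
Not all that is in view belongs to the job. Several things look just like the part that bears cap_mid: the one meant starts nearest to the robot's base.

How it is judged (in metres and radians):
On the way, in this order (a step that is already met when the one before it is completed fails the run):
1. the open tube stands fully down in the empty rack hole, the cap not yet on it (horizontal distance between tube_mid and pad_top below 0.007 m and z of tube_mid in the frame of pad_top below 0.057 m and angle between tube_mid's own z axis and vertical below 0.12 rad and distance between cap_mid and tube_mid above 0.07 m), for 0.3 s.
2. the cap has clicked home on the tube in the rack (horizontal distance between tube_mid and pad_top below 0.007 m and z of tube_mid in the frame of pad_top below 0.057 m and angle between tube_mid's own z axis and vertical below 0.12 rad and x of cap_mid in the frame of tube_mid between -0.003 and 0.003 m and y of cap_mid in the frame of tube_mid between -0.003 and 0.003 m and z of cap_mid in the frame of tube_mid between 0.045 and 0.053 m and angle between the z axis of cap_mid and the z axis of tube_mid, either way round below 0.12 rad), for 0.2 s.
At the end, for the whole second after the job is handed in: tube in the rack hole on its cork pad (axis within 7 mm, foot within 3 mm, tilt under 0.12 rad), cap home on it (within 2 mm of full depth, 3 mm sideways, 0.12 rad), gripper still on the cap, pushing the tube onto the pad with over 5 N (all of step 2 and contact force between tube and pad above 5 N and contact force between the fingers and cap above 3 N); the arm keeps its last pose, push and grip.
It fails at once if the jarrito is moved by more than 30 mm (distance of jarrito from where it was at the start of the episode above 0.03 m).
It fails at once if the spoon is moved by more than 30 mm (distance of spoon from where it was at the start of the episode above 0.03 m).
It fails at once if the spice_a is moved by more than 30 mm (distance of spice_a from where it was at the start of the episode above 0.03 m).
It fails at once if the spice_b is moved by more than 30 mm (distance of spice_b from where it was at the start of the episode above 0.03 m).
It also fails if it takes over 64 s, if anything falls off the work surface, if the arm or the gripper's body presses on something with over 40 N, if the wrist force passes 120 N, or if a joint passes its speed limit or range.

## Working session

There is one attempt and no reset: what is moved stays moved. The work goes in short steps, Python scripts to look and compute and a tool call to move; the robot and the scene stay as the last step left them, time stands still between calls to the robot, and variables do not carry over. Pictures are saved under pics/ and viewed, at most 10 in all, crops included, and the job is handed in when it is done.

Besides the shell and the picture viewer there is one more tool, called after "Call:" as a command line: name --argument value ..., lists and objects as JSON in quotes. carry_out: Moves the arm, as the interface text tells. Its arguments: {"type":"object","properties":{"targets":{"type":"array"},"grip":{"type":"number"},"force":{"type":"number"}},"required":["targets"]}

```bash
mkdir -p pics; cat > h.py <<'E'
import numpy as np, cv2
from scipy.spatial.transform import Rotation as R
from bench import telemetry, viewer, bot
def q2R(q): return R.from_quat([q[1],q[2],q[3],q[0]]).as_matrix()
def cam(name):
    s=telemetry.read_state(); c=viewer.read_camera(name)
    if 'tool_from_camera' in c:
        T=np.array(c['tool_from_camera']); Rt=q2R(s['orientation'])
        c['R']=Rt@T[:3,:3]; c['o']=Rt@T[:3,3]+np.array(s['position'])
    else: c['R']=q2R(c['orientation']); c['o']=np.array(c['xyz'])
    c['K']=np.array(c['K'],float); c['D']=np.array(c['distortion'],float)
    return c
def ray(c,uv):
    p=cv2.undistortPoints(np.array([[uv]],float),c['K'],c['D'])[0,0]
    d=c['R']@np.array([p[0],p[1],1]); return d/np.linalg.norm(d)
def onz(c,uv,z):
    d=ray(c,uv); return c['o']+d*(z-c['o'][2])/d[2]
def proj(c,P):
    rv=cv2.Rodrigues(c['R'].T)[0]; t=-c['R'].T@c['o']
    return cv2.projectPoints(np.array([P],float).reshape(-1,1,3),rv,t,c['K'],c['D'])[0].reshape(-1,2)
def save(c,n): cv2.imwrite('pics/'+n+'.png',c['pixels'][:,:,::-1])
E
python3 - <<'E'
from h import *
print(telemetry.read_state())
a=[]
for n in('scene','side','wrist'):
    c=cam(n); save(c,n); print(n,c['o'],c['R'].round(2).tolist(),c['K'][0,0])
E
```

```text
{'clock': 0.0, 'qpos': array([-1.95332220e-06,  2.13324752e-01, -3.50424836e-02,  1.32351991e+00,
        1.17194264e-05,  1.57080785e+00]), 'joint_velocities': array([-6.68716964e-04,  7.42351546e-05, -6.39930745e-04,  9.93210769e-04,
        5.21753966e-04,  7.07263910e-04]), 'effort': array([-1.43474466e-03, -6.86183596e+01,  4.87125492e+01,  1.75234705e-02,
       -1.83502889e-04, -7.31988712e-05]), 'position': array([4.99657906e+02, 2.72265808e-03, 2.30838456e+02]), 'orientation': array([-3.89803131e-04,  7.07111443e-01,  7.07101909e-01, -3.81519936e-04]), 'ft_force': array([ 0.79447596,  0.08992116, -0.29430891]), 'ft_torque': array([-0.02983302, -0.00655351,  0.01673544]), 'finger_force': 0.0, 'width': 1.0012310253369037}
scene [1139.88833261 -200.43911725  985.90124765] [[0.24, 0.82, -0.52], [0.97, -0.19, 0.14], [0.01, -0.53, -0.85]] 424.1484718383624
side [362.96289605 649.59542315 532.6328055 ] [[-0.95, -0.16, 0.25], [-0.3, 0.49, -0.82], [0.01, -0.85, -0.52]] 357.7307889547161
wrist [500.0645919   66.03492672 373.36892395] [[1.0, 0.0, 0.0], [0.0, -0.97, -0.26], [-0.0, 0.26, -0.97]] 271.88197084227744
```

View pics/scene.png

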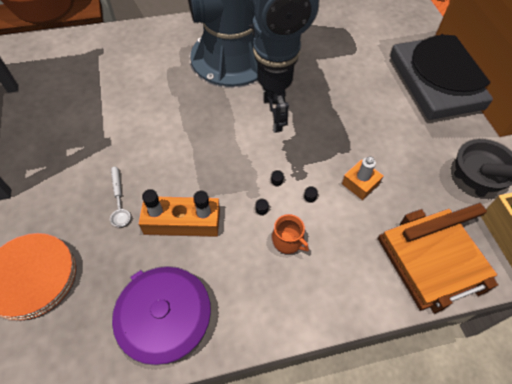

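View pics/side.png

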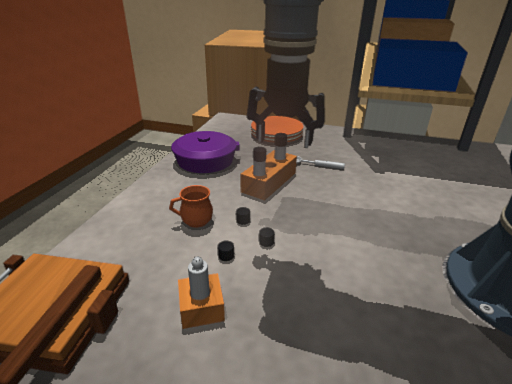

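The scene view shows the tube in its block at (367,170), the rack at (180,215) with capped tubes at its ends and the empty hole in the middle at (180,211). Three cap-like objects sit at (277,178), (311,194) and (262,207). I'll measure them all and compare their distances to the base.

```bash
cat > m.py <<'E'
from h import *
def tri(c1,u1,c2,u2):
    A=[];b=[]
    for c,u in((c1,u1),(c2,u2)):
        d=ray(c,u);M=np.eye(3)-np.outer(d,d);A.append(M);b.append(M@c['o'])
    A=np.vstack(A);b=np.hstack(b);x=np.linalg.lstsq(A,b,rcond=None)[0];return x,np.linalg.norm(A@x-b)
def blob(c,box,f):
    x0,y0,x1,y1=box;m=np.zeros(c['pixels'].shape[:2],np.uint8)
    m[y0:y1,x0:x1]=f(c['pixels'][y0:y1,x0:x1].astype(int))
    n,l,s,ce=cv2.connectedComponentsWithStats(m)
    i=1+np.argmax(s[1:,4]);return ce[i],s[i],(l==i).astype(np.uint8)
E
python3 - <<'E'
from m import *
S=cam('scene');D=cam('side')
dark=lambda p:(p.max(2)<55).astype(np.uint8)
sc={};sd={}
for n,(u,v) in dict(A=(277,178),B=(311,194),C=(262,207)).items():
    ce,s,_=blob(S,(u-13,v-13,u+14,v+14),dark); sc[n]=ce; p=onz(S,ce,15);print(n,ce.round(1),s,p.round(1),'dist',np.hypot(*p[:2]).round(1))
for n,(u,v) in dict(a=(243,216),b=(226,250),c=(267,237)).items():
    ce,s,_=blob(D,(u-13,v-13,u+14,v+14),dark); p=onz(D,ce,15);print(n,ce.round(1),s,p.round(1),'dist',np.hypot(*p[:2]).round(1))
wood=lambda p:((p[...,0]>110)&(p[...,0]-p[...,2]>70)&(p[...,0]-p[...,1]>30)).astype(np.uint8)
for nm,c,box in(('rackS',S,(130,185,230,245)),('blockS',S,(335,150,390,205)),('blockD',D,(170,265,235,335))):
    ce,s,m=blob(c,box,wood);print(nm,ce,s)
    k=max(cv2.findContours(m,0,2)[0],key=cv2.contourArea);print(cv2.approxPolyDP(cv2.convexHull(k),2.5,True).reshape(-1,2).tolist())
cr=[(S,'s',(130,180,235,245)),(S,'s',(240,160,330,225)),(S,'s',(335,145,395,205)),(D,'d',(235,125,310,200)),(D,'d',(210,200,285,265)),(D,'d',(170,250,235,330))]
out=np.zeros((500,780,3),np.uint8)
for i,(c,_,b) in enumerate(cr):
    q=c['pixels'][b[1]:b[3],b[0]:b[2]];f=min(260/q.shape[1],250/q.shape[0]);q=cv2.resize(q,None,fx=f,fy=f,interpolation=2)
    print(i,round(f,3));y,x=(i//3)*250,(i%3)*260;out[y:y+q.shape[0],x:x+q.shape[1]]=q
cv2.imwrite('pics/crops.png',out[:,:,::-1])
E
```

```text
A [277.  177.9] [271 171  13  15 141] [525.2  18.8  15. ] dist 525.5
B [310.4 194.3] [304 187  13  15 149] [597.   92.4  15. ] dist 604.1
C [261.7 206.9] [256 200  13  15 157] [605.  -44.7  15. ] dist 606.7
a [242.8 215.9] [236 208  14  17 199] [600.9 -43.3  15. ] dist 602.4
b [225.6 250.9] [218 241  16  20 277] [594.1  93.2  15. ] dist 601.3
c [267.  238.1] [260 228  14  19 187] [520.   22.6  15. ] dist 520.4
rackS [179.80389692 213.1929604 ] [ 138  196   81   31 1591]
[[138, 222], [142, 203], [159, 196], [218, 198], [216, 226]]
blockS [361.17043478 178.69913043] [343 160  41  37 575]
[[360, 160], [383, 175], [363, 196], [343, 182], [344, 174]]
blockD [199.5383693  293.47122302] [178 273  46  39 834]
[[217, 273], [223, 303], [180, 311], [178, 279]]
0 2.476
1 2.889
2 4.167
3 3.333
4 3.467
5 3.125
```

View pics/crops.png

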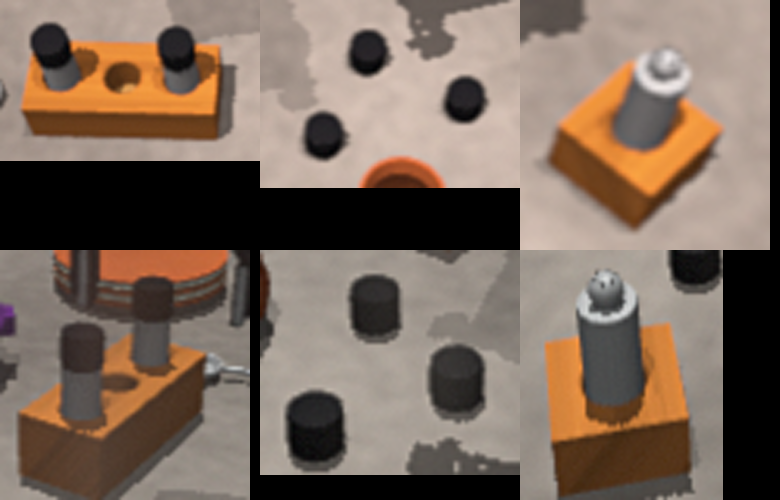

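Candidates are A (277,178) at 523 mm from the base, B (310,194) at 603 mm and C (262,207) at 605 mm. A is the cap meant because it is nearest the base; in the enlarged crop it shows the same black cup. Next I locate the ball, the hole and the rack axis.

```bash
python3 - <<'E'
from m import *
S=cam('scene');D=cam('side')
P=lambda n,v:print(n,np.round(v,1))
P('ballS',onz(S,(369.3,160.1),113));P('ballD',onz(D,(197.2,262.8),113));print('tri',tri(S,(369.3,160.1),D,(197.2,262.8)))
P('holeS',onz(S,(179.7,211.5),60));P('holeD',onz(D,(271.3,164.6),60));print(tri(S,(179.7,211.5),D,(271.3,164.6)))
P('capA tri',tri(S,(277,177.9),D,(267,238.1))[0])
a=onz(S,(151,194.5),131);b=onz(S,(202.3,196.2),131);P('a',a);P('b',b);print('yaw',np.degrees(np.arctan2(-(b-a)[0],(b-a)[1])))
for u in[(142,203),(218,198),(216,226)]:P('rk',onz(S,u,60))
for u in[(360,160),(383,175),(344,174)]:P('bl',onz(S,u,45))
E
```

```text
ballS [588.4 239.7 113. ]
ballD [585.  241.8 113. ]
tri (array([586.52467056, 240.33332565, 110.95748541]), np.float64(0.9938639320072078))
holeS [ 595.6 -253.6   60. ]
holeD [ 584.5 -252.4   60. ]
(array([ 588.77800279, -255.66813502,   55.50403459]), np.float64(5.631825921664487))
capA tri [521.8  19.1  11.2]
a [ 576.5 -308.2  131. ]
b [ 608.6 -192.2  131. ]
yaw -15.479763615049384
rk [ 549.6 -341.6   60. ]
rk [ 578.9 -153.7   60. ]
rk [ 656.1 -173.5   60. ]
bl [539.3 249.2  45. ]
bl [600.3 291.2  45. ]
bl [573.3 190.5  45. ]
```

Call:
carry_out --targets '[{"x": 0.96, "y": 0.35, "z": 0.28}, {"x": 0.96, "y": 0.35, "z": 0.28}, {"x": 0.96, "y": 0.35, "z": 0.28}, {"x": 0.96, "y": 0.35, "z": 0.28}, {"x": 0.96, "y": 0.35, "z": 0.28}, {"x": 0}, {"x": 0}, {"x": 0}]' --grip 85

```text
schema error: expected keys x, y, z, rx, ry, rz
```

```bash
python3 - <<'E'
from m import *
W=cam('wrist');save(W,'w1');s=telemetry.read_state();print(s['position'],q2R(s['orientation']).round(3).tolist(),s['clock'])
print(proj(W,[[587,240.5,113],[587,240.5,45]]))
E
```

```text
[ 4.99958702e+02 -3.18135783e-03  2.31262452e+02] [[0.0, 1.0, -0.0], [1.0, -0.0, 0.0], [0.0, -0.0, -1.0]] 0.4
[[359.3618117  -89.68140403]
 [337.04117434 -45.64900475]]
```

View pics/w1.png

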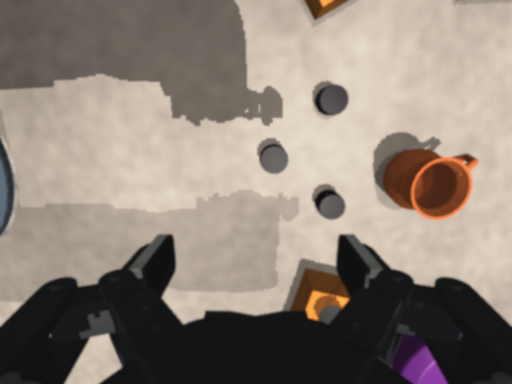

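The move was refused because each row needs all six keys. The wrist picture, still from the start pose, shows the three caps, with the target at (272,157), and the block's edge at the top (325,8).

Call:
carry_out --targets '[{"x": 0.96, "y": 0.35, "z": 0.28, "rx": 0, "ry": 0, "rz": 0}, {"x": 0.96, "y": 0.35, "z": 0.28, "rx": 0, "ry": 0, "rz": 0}, {"x": 0.96, "y": 0.35, "z": 0.28, "rx": 0, "ry": 0, "rz": 0}, {"x": 0.96, "y": 0.35, "z": 0.28, "rx": 0, "ry": 0, "rz": 0}, {"x": 0.96, "y": 0.35, "z": 0.28, "rx": 0, "ry": 0, "rz": 0}, {"x": 0, "y": 0, "z": 0, "rx": 0, "ry": 0, "rz": 0}, {"x": 0, "y": 0, "z": 0, "rx": 0, "ry": 0, "rz": 0}, {"x": 0, "y": 0, "z": 0, "rx": 0, "ry": 0, "rz": 0}]' --grip 85

```text
clock: 1.4
position: [587.6, 239.0, 162.0]
orientation: [0.0, 0.708, 0.707, 0.0]
ft_force: [0.1, -1.2, 0.5]
width: 0.995
finger_force: 0.0
```

```bash
python3 - <<'E'
from m import *
W=cam('wrist');save(W,'w2');s=telemetry.read_state();print(s['position'],q2R(s['orientation']).round(3).tolist(),s['clock'])
print(proj(W,[[587,240.5,113],[587,240.5,45]]))
E
```

```text
[587.64043139 239.00382884 162.08778111] [[0.001, 1.0, 0.001], [1.0, -0.001, 0.0], [0.0, 0.001, -1.0]] 1.45
[[254.14301597 209.74637113]
 [254.38524792 187.63625337]]
```

View pics/w2.png

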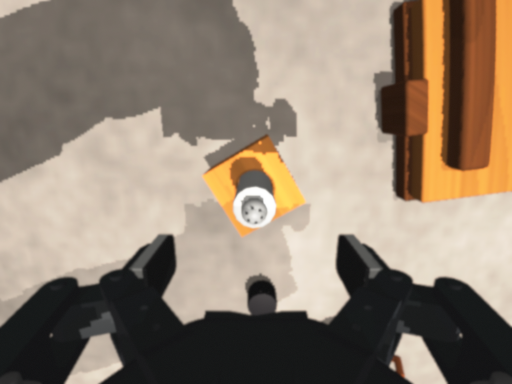

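The ball is at (254,209), within 1 px of the prediction, so the tube position is good. I descend and grip.

Call:
carry_out --targets '[{"x": 0.03, "y": 0, "z": 0.6, "rx": 0, "ry": 0, "rz": 0}, {"x": 0, "y": 0, "z": 0.6, "rx": 0, "ry": 0, "rz": 0}, {"x": 0, "y": 0, "z": 0.6, "rx": 0, "ry": 0, "rz": 0}, {"x": 0, "y": 0, "z": 0, "rx": 0, "ry": 0, "rz": 0}]' --grip 85

```text
clock: 1.95
position: [586.2, 240.3, 70.0]
orientation: [-0.001, 0.707, 0.707, -0.001]
ft_force: [0.5, -0.4, 0.4]
width: 0.993
finger_force: 0.0
```

Call:
carry_out --targets '[{"x": 0, "y": 0, "z": 0, "rx": 0, "ry": 0, "rz": 0}, {"x": 0, "y": 0, "z": 0, "rx": 0, "ry": 0, "rz": 0}, {"x": 0, "y": 0, "z": 0, "rx": 0, "ry": 0, "rz": 0}, {"x": 0, "y": 0, "z": 0, "rx": 0, "ry": 0, "rz": 0}, {"x": 0, "y": 0, "z": 0, "rx": 0, "ry": 0, "rz": 0}, {"x": 0, "y": 0, "z": 0, "rx": 0, "ry": 0, "rz": 0}, {"x": 0, "y": 0, "z": 0, "rx": 0, "ry": 0, "rz": 0}, {"x": 0, "y": 0, "z": 0, "rx": 0, "ry": 0, "rz": 0}]' --grip 25 --force 50

```text
clock: 2.95
position: [587.9, 241.7, 72.5]
orientation: [0.0, 0.707, 0.707, 0.001]
ft_force: [-2.5, 0.3, 8.6]
width: 0.385
finger_force: 48.8
```

Call:
carry_out --targets '[{"x": 0, "y": 0, "z": -0.5, "rx": 0, "ry": 0, "rz": 0}, {"x": 0, "y": 0, "z": -0.8, "rx": 0, "ry": 0, "rz": 0}, {"x": 0, "y": 0, "z": -0.8, "rx": 0, "ry": 0, "rz": 0}, {"x": 0, "y": 0, "z": -0.7, "rx": 0, "ry": 0, "rz": 0}, {"x": 0, "y": 0, "z": 0, "rx": 0, "ry": 0, "rz": 0}]'

```text
clock: 3.58
position: [588.7, 242.0, 214.4]
orientation: [0.001, 0.707, 0.707, 0.002]
ft_force: [0.4, 0.0, -2.1]
width: 0.384
finger_force: 50.1
```

Call:
carry_out --targets '[{"x": -0.5, "y": 0, "z": 0, "rx": 0, "ry": 0, "rz": 0}, {"x": -0.8, "y": 0, "z": 0, "rx": 0, "ry": 0, "rz": 0}, {"x": -0.8, "y": 0, "z": 0, "rx": 0, "ry": 0, "rz": 0}, {"x": -0.8, "y": 0, "z": 0, "rx": 0, "ry": 0, "rz": 0}, {"x": -0.8, "y": 0, "z": 0, "rx": 0, "ry": 0, "rz": 0}, {"x": -0.8, "y": 0, "z": 0, "rx": 0, "ry": 0, "rz": 0}, {"x": -0.8, "y": 0, "z": 0, "rx": 0, "ry": 0, "rz": 0}, {"x": -0.8, "y": 0, "z": 0, "rx": 0, "ry": 0, "rz": 0}]'

```text
clock: 4.58
position: [586.3, -65.6, 210.2]
orientation: [-0.001, 0.707, 0.707, -0.001]
ft_force: [0.3, -0.4, -2.6]
width: 0.386
finger_force: 50.1
```

Call:
carry_out --targets '[{"x": -0.8, "y": 0, "z": 0, "rx": 0, "ry": 0, "rz": 0}, {"x": -0.8, "y": 0, "z": 0, "rx": 0, "ry": 0, "rz": 0}, {"x": -0.8, "y": 0, "z": 0, "rx": 0, "ry": 0, "rz": 0}, {"x": -0.7, "y": 0, "z": 0, "rx": 0, "ry": 0, "rz": 0.5}, {"x": 0, "y": 0, "z": 0, "rx": 0, "ry": 0, "rz": 0.9}, {"x": 0, "y": 0, "z": 0, "rx": 0, "ry": 0, "rz": 0.8}, {"x": 0, "y": 0, "z": 0, "rx": 0, "ry": 0, "rz": 0}, {"x": 0, "y": 0, "z": 0, "rx": 0, "ry": 0, "rz": 0}]'

```text
clock: 5.58
position: [587.0, -218.7, 210.8]
orientation: [-0.0, 0.793, 0.609, -0.0]
ft_force: [-0.1, -0.2, -2.4]
width: 0.382
finger_force: 50.1
```

```bash
python3 - <<'E'
from m import *
W=cam('wrist');s=telemetry.read_state();R_=q2R(s['orientation']);print(s['position'],R_.round(3).tolist(),s['clock'],s['width'])
S=cam('scene');D=cam('side')
print(proj(W,[[592,-251.5,60],[592,-251.5,15],[608.6,-192.2,131],s['position']+R_@[0,0,-22+0]]).round(1).tolist())
out=np.zeros((584,780,3),np.uint8);out[:384,:512]=W['pixels']
for i,(c,b) in enumerate(((S,(125,120,245,245)),(D,(220,70,330,205)))):
    q=c['pixels'][b[1]:b[3],b[0]:b[2]];q=cv2.resize(q,None,fx=2.2,fy=2.2,interpolation=2);out[i*290:i*290+min(q.shape[0],290),515:515+min(265,q.shape[1])]=q[:290,:265]
cv2.imwrite('pics/w3.png',out[:,:,::-1])
E
```

```text
[ 587.10797751 -218.63290048  210.9563822 ] [[0.259, 0.966, -0.001], [0.966, -0.259, 0.0], [-0.0, -0.001, -1.0]] 5.625 0.37995747255603135
[[267.0, 207.8], [265.6, 197.0], [272.2, 163.7], [255.0, 258.8]]
```

View pics/w3.png

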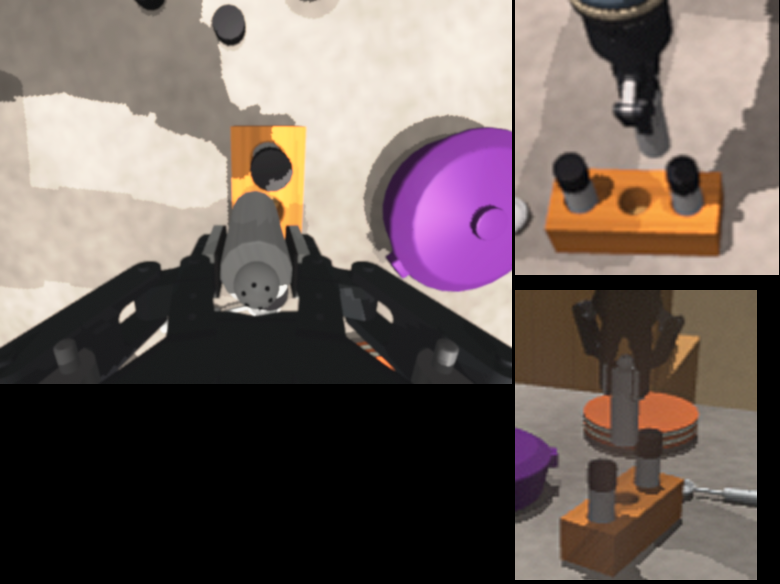

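The tube is held upright and parallel to the tool, with its ball at (259,287) in the wrist view. The rack's end edge is at row 126 and its sides at columns 232 and 305. I'll fix the hole from the rack's top-face edges in the wrist view, since that measurement is relative to the tool.

```bash
cat > rack.py <<'E'
from m import *
W=cam('wrist');s=telemetry.read_state();Rt=q2R(s['orientation']);p=np.array(s['position'])
T=lambda P:Rt.T@(np.array(P)-p)
px=W['pixels'].astype(int)
wd=((px[...,0]>90)&(px[...,0]-px[...,2]>60)&(px[...,0]-px[...,1]>25)).astype(np.uint8)
wd[:, :200]=0;wd[:,350:]=0
L=[];Rr=[]
for r in range(132,200,4):
    c=np.flatnonzero(wd[r]);
    if len(c)>5: L.append((c[0]-.5,r));Rr.append((c[-1]+.5,r))
top=[(c,np.flatnonzero(wd[:,c])[0]-.5) for c in range(238,300,4) if wd[:,c].any()]
l=np.array([T(onz(W,u,60)) for u in L]);r=np.array([T(onz(W,u,60)) for u in Rr]);t=np.array([T(onz(W,u,60)) for u in top])
pl=np.polyfit(l[:,0],l[:,1],1);pr=np.polyfit(r[:,0],r[:,1],1);pt=np.polyfit(t[:,1],t[:,0],1)
print('left',pl,'right',pr,'end',pt,t[:,0].round(1),'width',(np.median(r[:,1]-l[:,1])))
k=(pl[0]+pr[0])/2
# centreline y=k x+c ; end point then 95 back along axis
c=(pl[1]+pr[1])/2; xe=np.median(t[:,0]); ce=np.array([xe,k*xe+c]); h=ce-95*np.array([1,k])/np.hypot(1,k)
print('hole in tool',h,'world',(p+Rt@[h[0],h[1],0])[:2])
S=cam('scene');D=cam('side')
dark=lambda q:(q.max(2)<55).astype(np.uint8)
E
cat >> rack.py <<'E'
g=cv2.cvtColor(W['pixels'],cv2.COLOR_RGB2GRAY)
print('TCP',p,'ball pred',proj(W,p+Rt@[0,0,-41.5]))
E
python3 rack.py; python3 - <<'E'
import cv2,numpy as np
im=cv2.imread('pics/w3.png')[215:320,205:315]
cv2.imwrite('pics/ball.png',cv2.resize(im,None,fx=5,fy=5,interpolation=2))
E
```

```text
left [ 1.48953161e-02 -2.78508677e+01] right [-1.14914005e-02  5.37886763e+01] end [1.95910300e-02 6.06253136e+01] [60.5 60.5 60.5 60.5 60.5 60.5 60.5 60.5 60.5 61.5 61.5 61.6 61.6 61.6
 61.6 60.6] width 80.85405025216801
hole in tool [-34.51614875  12.91015925] world [ 590.90099375 -255.14228863]
TCP [ 587.4088098  -218.4565777   211.23402663] ball pred [[254.81585751 281.31219629]]
```

View pics/ball.png

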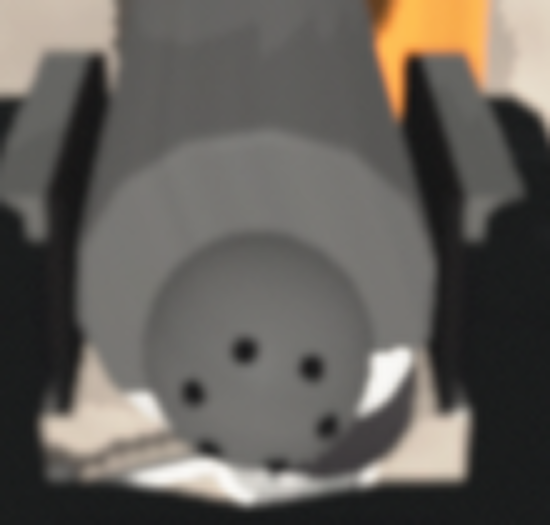

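The ball sits at (256.6,284.6), so the tube is within about 1 mm of the tool axis. I move past the hole so the wrist camera can look straight down into it.

Call:
carry_out --targets '[{"x": -0.5, "y": 0.13, "z": 0, "rx": 0, "ry": 0, "rz": 0}, {"x": -0.5, "y": 0.13, "z": 0, "rx": 0, "ry": 0, "rz": 0}, {"x": -0.5, "y": 0, "z": 0, "rx": 0, "ry": 0, "rz": 0}, {"x": 0, "y": 0, "z": 0, "rx": 0, "ry": 0, "rz": 0}, {"x": 0, "y": 0, "z": 0, "rx": 0, "ry": 0, "rz": 0}, {"x": 0, "y": 0, "z": 0, "rx": 0, "ry": 0, "rz": 0}]'

```text
clock: 6.62
position: [580.7, -293.6, 211.4]
orientation: [0.0, 0.794, 0.608, 0.0]
ft_force: [-0.4, -0.1, -2.1]
width: 0.381
finger_force: 50.1
```

```bash
python3 - <<'E'
from m import *
W=cam('wrist');s=telemetry.read_state();R_=q2R(s['orientation']);print(s['position'],R_.round(3).tolist(),s['clock'])
print(proj(W,[[591,-253,60],[591,-253,15],[608.6,-192.2,131]]).round(1).tolist())
np.savez('w4.npz',px=W['pixels'],p=s['position'],R=R_)
im=cv2.resize(W['pixels'][40:300,150:370],None,fx=2.3,fy=2.3,interpolation=2);cv2.imwrite('pics/w4.png',im[:,:,::-1])
E
```

```text
[ 580.69271988 -293.61280143  211.39526173] [[0.26, 0.966, 0.0], [0.966, -0.26, 0.0], [0.0, 0.0, -1.0]] 6.675
[[254.5, 143.4], [254.6, 140.3], [255.8, 67.8]]
```

View pics/w4.png

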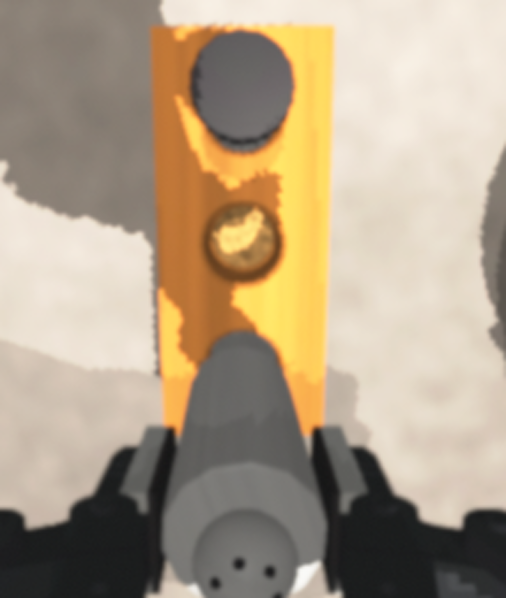

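The hole's mouth shows at (255.9,145.0) in the full wrist frame. It is 37 mm across at that depth and agrees with the rack edges, giving about (591.7,-255.0). Correcting for the tube's seen offset puts the tool target at (591,-254).

Call:
carry_out --targets '[{"x": 0.41, "y": -0.01, "z": 0, "rx": 0, "ry": 0, "rz": 0}, {"x": 0.41, "y": 0, "z": 0, "rx": 0, "ry": 0, "rz": 0}, {"x": 0, "y": 0, "z": 0.5, "rx": 0, "ry": 0, "rz": 0}, {"x": 0, "y": 0, "z": 0.6, "rx": 0, "ry": 0, "rz": 0}, {"x": 0, "y": 0, "z": 0.6, "rx": 0, "ry": 0, "rz": 0}, {"x": 0, "y": 0, "z": 0, "rx": 0, "ry": 0, "rz": 0}, {"x": 0, "y": 0, "z": 0, "rx": 0, "ry": 0, "rz": 0}, {"x": 0, "y": 0, "z": 0, "rx": 0, "ry": 0, "rz": 0}]'

```text
clock: 7.68
position: [591.6, -254.6, 127.9]
orientation: [0.001, 0.794, 0.608, 0.001]
ft_force: [0.1, 0.3, -1.7]
width: 0.386
finger_force: 50.3
```

```bash
python3 - <<'E'
from m import *
s=telemetry.read_state();print(s['position'],q2R(s['orientation']).round(3).tolist())
S=cam('scene');D=cam('side')
out=np.zeros((500,800,3),np.uint8)
for i,(c,b) in enumerate(((S,(135,160,215,235)),(D,(235,120,315,195)))):
    q=c['pixels'][b[1]:b[3],b[0]:b[2]];q=cv2.resize(q,None,fx=5,fy=5,interpolation=2);out[:375,i*400:i*400+400]=q
cv2.imwrite('pics/w5.png',out[:375,:,::-1])
E
```

```text
[ 591.55259315 -254.60404718  127.87280217] [[0.261, 0.965, 0.002], [0.965, -0.261, -0.001], [-0.0, 0.002, -1.0]]
```

View pics/w5.png

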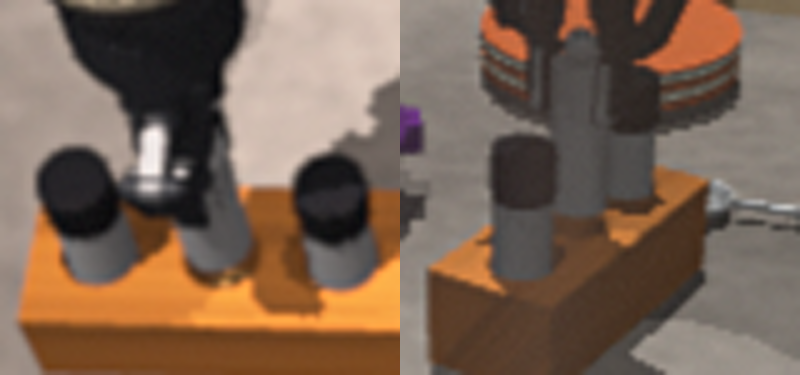

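Both views show the foot just above the middle hole and in line with it. I lower slowly and watch the force.

Call:
carry_out --targets '[{"x": 0, "y": 0, "z": 0.1, "rx": 0, "ry": 0, "rz": 0}, {"x": 0, "y": 0, "z": 0.1, "rx": 0, "ry": 0, "rz": 0}, {"x": 0, "y": 0, "z": 0.1, "rx": 0, "ry": 0, "rz": 0}, {"x": 0, "y": 0, "z": 0.1, "rx": 0, "ry": 0, "rz": 0}, {"x": 0, "y": 0, "z": 0, "rx": 0, "ry": 0, "rz": 0}]'

```text
clock: 8.4
position: [590.5, -254.5, 105.8]
orientation: [-0.0, 0.794, 0.608, -0.0]
ft_force: [1.3, -0.0, -2.5]
width: 0.381
finger_force: 50.1
```

Call:
carry_out --targets '[{"x": 0, "y": 0, "z": 0.15, "rx": 0, "ry": 0, "rz": 0}, {"x": 0, "y": 0, "z": 0.15, "rx": 0, "ry": 0, "rz": 0}, {"x": 0, "y": 0, "z": 0.15, "rx": 0, "ry": 0, "rz": 0}, {"x": 0, "y": 0, "z": 0.1, "rx": 0, "ry": 0, "rz": 0}, {"x": 0, "y": 0, "z": 0, "rx": 0, "ry": 0, "rz": 0}]'

```text
clock: 9.02
position: [590.5, -254.5, 78.3]
orientation: [-0.0, 0.794, 0.608, -0.0]
ft_force: [1.1, 0.6, -3.6]
width: 0.384
finger_force: 50.1
```

Call:
carry_out --targets '[{"x": 0, "y": 0, "z": 0.06, "rx": 0, "ry": 0, "rz": 0}, {"x": 0, "y": 0, "z": 0.04, "rx": 0, "ry": 0, "rz": 0}, {"x": 0, "y": 0, "z": 0, "rx": 0, "ry": 0, "rz": 0}]'

```text
clock: 9.4
position: [590.6, -254.6, 73.7]
orientation: [-0.0, 0.794, 0.608, -0.0]
ft_force: [0.4, -0.9, -3.2]
width: 0.383
finger_force: 50.2
```

Call:
carry_out --targets '[{"x": 0, "y": 0, "z": 0.03, "rx": 0, "ry": 0, "rz": 0}, {"x": 0, "y": 0, "z": 0.03, "rx": 0, "ry": 0, "rz": 0}, {"x": 0, "y": 0, "z": 0, "rx": 0, "ry": 0, "rz": 0}]'

```text
clock: 9.78
position: [590.9, -254.8, 72.4]
orientation: [0.001, 0.794, 0.608, 0.0]
ft_force: [-6.0, 2.3, 18.1]
width: 0.382
finger_force: 53.0
```

The foot has seated on the pad, with 18 N upward. I release and lift.

Call:
carry_out --targets '[{"x": 0, "y": 0, "z": -0.02, "rx": 0, "ry": 0, "rz": 0}, {"x": 0, "y": 0, "z": 0, "rx": 0, "ry": 0, "rz": 0}, {"x": 0, "y": 0, "z": 0, "rx": 0, "ry": 0, "rz": 0}, {"x": 0, "y": 0, "z": 0, "rx": 0, "ry": 0, "rz": 0}, {"x": 0, "y": 0, "z": 0, "rx": 0, "ry": 0, "rz": 0}, {"x": 0, "y": 0, "z": 0, "rx": 0, "ry": 0, "rz": 0}]' --grip 85

```text
clock: 10.52
position: [590.7, -254.6, 71.8]
orientation: [-0.0, 0.794, 0.608, -0.0]
ft_force: [0.6, -0.1, 0.4]
width: 0.998
finger_force: 0.0
```

Call:
carry_out --targets '[{"x": 0, "y": 0, "z": -0.4, "rx": 0, "ry": 0, "rz": 0}, {"x": 0, "y": 0, "z": -0.8, "rx": 0, "ry": 0, "rz": 0}, {"x": 0, "y": 0, "z": -0.8, "rx": 0, "ry": 0, "rz": 0}, {"x": 0, "y": 0, "z": -0.4, "rx": 0, "ry": 0, "rz": 0}, {"x": 0, "y": 0, "z": 0, "rx": 0, "ry": 0, "rz": 0}, {"x": 0, "y": 0, "z": 0, "rx": 0, "ry": 0, "rz": 0}, {"x": 0, "y": 0, "z": 0, "rx": 0, "ry": 0, "rz": 0}]'

```text
clock: 11.4
position: [590.2, -254.4, 190.5]
orientation: [-0.001, 0.794, 0.608, -0.0]
ft_force: [-0.1, 0.6, -0.3]
width: 0.995
finger_force: 0.0
```

```bash
python3 - <<'E'
from m import *
W=cam('wrist');s=telemetry.read_state();R_=q2R(s['orientation']);print(s['position'],R_.round(3).tolist(),s['clock'])
print(proj(W,[[591,-254.7,113],[591,-254.7,60]]).round(1).tolist())
np.savez('w6.npz',px=W['pixels'],p=s['position'],R=R_)
im=cv2.resize(W['pixels'][100:300,150:370],None,fx=2.5,fy=2.5,interpolation=2);cv2.imwrite('pics/w6.png',im[:,:,::-1])
E
```

```text
[ 590.28088768 -254.39344593  190.78084719] [[0.261, 0.965, -0.001], [0.965, -0.261, 0.001], [0.0, -0.002, -1.0]] 11.45
[[256.2, 200.9], [256.2, 186.1]]
```

View pics/w6.png

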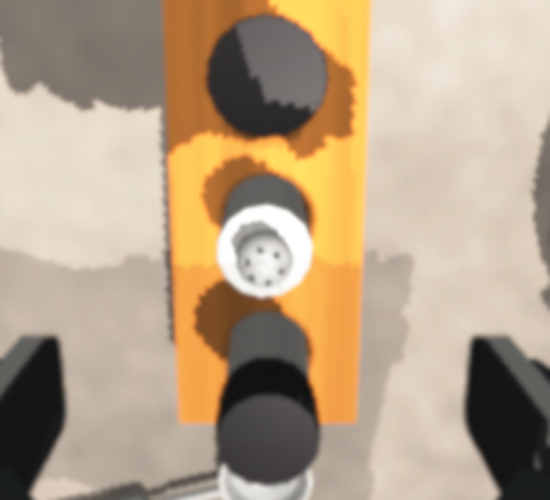

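The tube stands upright in the middle hole with its ball at (256,203), and both neighbours are untouched. Next I go above cap A.

Call:
carry_out --targets '[{"x": 0.7, "y": -0.39, "z": 0, "rx": 0, "ry": 0, "rz": 0}, {"x": 0.71, "y": -0.39, "z": 0, "rx": 0, "ry": 0, "rz": 0}, {"x": 0.71, "y": -0.39, "z": 0, "rx": 0, "ry": 0, "rz": 0}, {"x": 0.71, "y": -0.39, "z": 0, "rx": 0, "ry": 0, "rz": 0}, {"x": 0.71, "y": -0.39, "z": 0, "rx": 0, "ry": 0, "rz": 0}, {"x": 0.71, "y": -0.39, "z": 0, "rx": 0, "ry": 0, "rz": 0}, {"x": 0.71, "y": -0.39, "z": 0, "rx": 0, "ry": 0, "rz": 0}, {"x": 0, "y": 0, "z": 0.5, "rx": 0, "ry": 0, "rz": 0}]'

```text
clock: 12.45
position: [523.9, 22.7, 167.5]
orientation: [0.001, 0.793, 0.609, 0.001]
ft_force: [1.6, -0.7, 0.3]
width: 0.997
finger_force: 0.0
```

Call:
carry_out --targets '[{"x": 0, "y": 0, "z": 0.7, "rx": 0, "ry": 0, "rz": 0}, {"x": 0, "y": 0, "z": 0.4, "rx": 0, "ry": 0, "rz": 0}, {"x": 0, "y": 0, "z": 0, "rx": 0, "ry": 0, "rz": 0}, {"x": 0, "y": 0, "z": 0, "rx": 0, "ry": 0, "rz": 0}]'

```text
clock: 12.95
position: [524.0, 20.4, 112.5]
orientation: [0.0, 0.794, 0.608, 0.0]
ft_force: [0.4, 0.6, 0.1]
width: 0.994
finger_force: 0.0
```

```bash
python3 - <<'E'
from m import *
W=cam('wrist');s=telemetry.read_state();R_=q2R(s['orientation']);p=s['position'];print(p,R_.round(3).tolist(),s['clock'])
save(W,'w7')
g=W['pixels'].max(2); u=proj(W,[[522.5,20.5,30]])[0];print('pred',u)
m=((W['pixels'].max(2)<95)).astype(np.uint8);m[240:]=0
n,l,st,ce=cv2.connectedComponentsWithStats(m)
for i in range(1,n):
    if st[i,4]>200:print(st[i],ce[i].round(1),(R_.T@(onz(W,ce[i],18)-p)).round(1),onz(W,ce[i],18).round(1))
E
```

```text
[524.20580508  20.43482819 112.76454463] [[0.261, 0.965, 0.001], [0.965, -0.261, 0.0], [0.0, 0.001, -1.0]] 13.0
pred [253.29391982 199.42891524]
[ 292   72   48   45 1160] [315.7  89.4] [91.  50.  94.9] [596.3  95.2  18. ]
[ 406  132  106   89 3951] [448.7 175.6] [ 18.7 177.7  95. ] [700.8  -7.9  18. ]
[ 483  152   29   69 1501] [499.2 191.3] [  3.9 233.2  95.1] [750.5 -36.7  18. ]
[236 176  39  45 919] [252.5 199.6] [-4.2 -2.6 94.8] [520.8  17.1  18. ]
[326 216  48  24 811] [348.5 229.5] [-33.6  88.1  94.9] [600.6 -35.   18. ]
```

```bash
python3 - <<'E'
from m import *
W=cam('wrist');s=telemetry.read_state();Rt=q2R(s['orientation']);p=s['position']
g=W['pixels'].mean(2).astype(int)
for r in range(170,230,5):print(r,g[r,222:290:2].tolist())
E
```

```text
170 [212, 213, 212, 213, 214, 216, 218, 219, 216, 209, 193, 182, 154, 144, 128, 143, 171, 207, 196, 213, 219, 219, 219, 219, 218, 181, 162, 180, 190, 172, 220, 222, 220, 219]
175 [214, 214, 214, 216, 216, 216, 205, 155, 133, 120, 121, 120, 120, 118, 111, 115, 112, 107, 112, 139, 154, 198, 218, 221, 221, 221, 220, 219, 219, 219, 220, 219, 218, 218]
180 [216, 217, 218, 218, 217, 186, 133, 120, 120, 119, 107, 77, 37, 17, 16, 17, 16, 16, 16, 18, 19, 33, 107, 165, 217, 221, 219, 218, 217, 217, 217, 217, 217, 218]
185 [219, 219, 220, 220, 215, 158, 122, 120, 107, 61, 22, 26, 49, 75, 88, 92, 95, 97, 98, 94, 85, 68, 47, 23, 53, 164, 217, 217, 216, 216, 216, 217, 217, 218]
190 [220, 221, 221, 222, 211, 144, 122, 108, 47, 53, 84, 90, 91, 93, 94, 96, 98, 99, 100, 102, 103, 104, 105, 103, 84, 64, 157, 214, 215, 215, 216, 216, 217, 218]
195 [217, 218, 219, 220, 221, 204, 127, 69, 75, 85, 86, 88, 90, 91, 93, 95, 96, 97, 99, 100, 101, 102, 103, 105, 105, 101, 91, 194, 216, 216, 216, 216, 216, 217]
200 [212, 213, 214, 216, 217, 217, 196, 94, 81, 83, 85, 87, 88, 90, 92, 93, 94, 95, 97, 98, 99, 100, 1
[... 178 characters left out ...]
, 167, 203, 210, 212, 206, 203, 195]
210 [178, 179, 180, 180, 179, 179, 178, 155, 86, 71, 72, 73, 75, 76, 78, 79, 81, 81, 83, 84, 85, 87, 88, 89, 90, 94, 145, 179, 182, 182, 182, 182, 182, 182]
215 [179, 179, 180, 180, 179, 179, 178, 178, 175, 140, 87, 73, 73, 74, 76, 76, 78, 80, 81, 82, 83, 84, 86, 93, 129, 167, 181, 182, 183, 183, 183, 182, 182, 182]
220 [178, 179, 179, 179, 181, 181, 180, 181, 181, 181, 181, 177, 165, 136, 104, 95, 92, 89, 89, 102, 125, 145, 167, 178, 180, 181, 181, 181, 182, 182, 182, 183, 183, 184]
225 [176, 176, 177, 177, 179, 179, 180, 182, 184, 184, 184, 185, 184, 185, 184, 182, 182, 181, 181, 181, 181, 181, 182, 182, 182, 180, 180, 179, 179, 180, 181, 182, 184, 184]
```

The picture-viewing limit is used up, so I work from numbers now. The cap's top disc is centred at (255.5,202), about 40 px across, which fits 36 mm at that depth and puts it at about (523.5,18.5). I descend and grip.

Call:
carry_out --targets '[{"x": -0.03, "y": 0, "z": 0.7, "rx": 0, "ry": 0, "rz": 0}, {"x": 0, "y": 0, "z": 0.7, "rx": 0, "ry": 0, "rz": 0}, {"x": 0, "y": 0, "z": 0.5, "rx": 0, "ry": 0, "rz": 0}, {"x": 0, "y": 0, "z": 0.2, "rx": 0, "ry": 0, "rz": 0}, {"x": 0, "y": 0, "z": 0, "rx": 0, "ry": 0, "rz": 0}, {"x": 0, "y": 0, "z": 0, "rx": 0, "ry": 0, "rz": 0}]'

```text
clock: 13.8
position: [524.1, 19.0, 8.0]
orientation: [0.0, 0.794, 0.608, 0.001]
ft_force: [0.4, -0.5, 0.6]
width: 0.995
finger_force: 0.0
```

Call:
carry_out --targets '[{"x": 0, "y": 0, "z": 0, "rx": 0, "ry": 0, "rz": 0}, {"x": 0, "y": 0, "z": 0, "rx": 0, "ry": 0, "rz": 0}, {"x": 0, "y": 0, "z": 0, "rx": 0, "ry": 0, "rz": 0}, {"x": 0, "y": 0, "z": 0, "rx": 0, "ry": 0, "rz": 0}, {"x": 0, "y": 0, "z": 0, "rx": 0, "ry": 0, "rz": 0}, {"x": 0, "y": 0, "z": 0, "rx": 0, "ry": 0, "rz": 0}, {"x": 0, "y": 0, "z": 0, "rx": 0, "ry": 0, "rz": 0}, {"x": 0, "y": 0, "z": 0, "rx": 0, "ry": 0, "rz": 0}]' --grip 25 --force 50

```text
clock: 14.8
position: [523.4, 19.0, 7.3]
orientation: [0.0, 0.794, 0.608, 0.0]
ft_force: [-3.1, -0.5, 9.4]
width: 0.406
finger_force: 49.0
```

The grip is good: the reading is about 2 mm wider than on the tube, as a 36 mm cap should be. I lift and carry it to the rack.

Call:
carry_out --targets '[{"x": 0, "y": 0, "z": -0.4, "rx": 0, "ry": 0, "rz": 0}, {"x": 0, "y": 0, "z": -0.8, "rx": 0, "ry": 0, "rz": 0}, {"x": 0, "y": 0, "z": -0.8, "rx": 0, "ry": 0, "rz": 0}, {"x": 0, "y": 0, "z": -0.8, "rx": 0, "ry": 0, "rz": 0}, {"x": 0, "y": 0, "z": -0.4, "rx": 0, "ry": 0, "rz": 0}, {"x": 0, "y": 0, "z": 0, "rx": 0, "ry": 0, "rz": 0}]'

```text
clock: 15.55
position: [524.1, 19.0, 168.0]
orientation: [0.001, 0.794, 0.608, 0.001]
ft_force: [-0.7, 0.2, -1.1]
width: 0.404
finger_force: 50.1
```

Call:
carry_out --targets '[{"x": -0.7, "y": 0.39, "z": 0, "rx": 0, "ry": 0, "rz": 0}, {"x": -0.7, "y": 0.39, "z": 0, "rx": 0, "ry": 0, "rz": 0}, {"x": -0.7, "y": 0.39, "z": 0, "rx": 0, "ry": 0, "rz": 0}, {"x": -0.7, "y": 0.39, "z": 0, "rx": 0, "ry": 0, "rz": 0}, {"x": -0.7, "y": 0.39, "z": 0, "rx": 0, "ry": 0, "rz": 0}, {"x": -0.7, "y": 0.39, "z": 0, "rx": 0, "ry": 0, "rz": 0}, {"x": -0.4, "y": 0.2, "z": 0, "rx": 0, "ry": 0, "rz": 0}, {"x": 0, "y": 0, "z": 0, "rx": 0, "ry": 0, "rz": 0}]'

```text
clock: 16.55
position: [585.3, -237.3, 165.0]
orientation: [-0.001, 0.795, 0.607, -0.001]
ft_force: [0.2, 0.5, -0.7]
width: 0.399
finger_force: 50.1
```

```bash
python3 - <<'E'
from m import *
W=cam('wrist');s=telemetry.read_state();Rt=q2R(s['orientation']);p=s['position'];print(p,Rt.round(3).tolist(),s['clock'],s['width'],s['ft_force'])
cap=proj(W,[p+Rt@[0,0,-22.7]])[0];print('cap top centre pred',cap)
g=W['pixels'].mean(2).astype(int)
c0,r0=cap.round().astype(int)
for r in range(r0-50,r0+42,7):print(r,g[r,c0-48:c0+50:4].tolist())
E
```

```text
[ 585.25472111 -236.25999041  165.29950542] [[0.262, 0.965, -0.002], [0.965, -0.262, 0.001], [0.0, -0.002, -1.0]] 16.6 0.4027906462556918 [-0.58845399  0.88748792 -1.26794653]
cap top centre pred [254.12884351 258.06436584]
208 [200, 196, 195, 191, 103, 163, 174, 170, 170, 98, 74, 89, 89, 91, 139, 193, 187, 119, 92, 89, 136, 191, 186, 178, 171]
215 [190, 190, 188, 185, 100, 160, 170, 168, 135, 37, 20, 22, 20, 22, 21, 22, 63, 247, 254, 230, 159, 175, 170, 166, 166]
222 [185, 184, 184, 184, 115, 156, 153, 24, 20, 21, 22, 21, 21, 21, 22, 19, 21, 19, 43, 252, 237, 174, 168, 165, 166]
229 [185, 142, 101, 95, 27, 128, 20, 19, 21, 21, 20, 22, 24, 25, 23, 20, 19, 21, 19, 38, 236, 32, 100, 101, 159]
236 [55, 101, 101, 51, 23, 20, 20, 22, 25, 24, 24, 24, 25, 24, 25, 26, 25, 25, 21, 19, 20, 22, 66, 98, 99]
243 [98, 93, 80, 23, 22, 22, 24, 23, 24, 24, 25, 25, 25, 24, 24, 24, 24, 24, 23, 23, 21, 22, 26, 90, 93]
250 [92, 91, 34, 23, 22, 24, 24, 24, 24, 25, 24, 24, 24, 24, 23, 24, 23, 24, 24, 24, 23, 21, 23, 51, 92]
257 [75, 109, 32, 22, 23, 24, 24, 24, 24, 24, 24, 24, 25, 24, 24, 23, 23, 24, 23, 24, 24, 22, 23, 39, 114]
264 [29, 42, 32, 22, 24, 24, 24, 24, 24, 23, 24, 25, 24, 38, 24, 24, 23, 25, 24, 24, 24, 23, 24, 33, 42]
271 [27, 27, 33, 23, 25, 25, 22, 23, 23, 24, 40, 60, 71, 74, 75, 68, 48, 37, 56, 60, 29, 28, 23, 33, 27]
278 [26, 26, 33, 23, 160, 135, 34, 46, 58, 64, 67, 68, 69, 70, 71, 71, 73, 73, 74, 74, 159, 115, 25, 32, 27]
285 [28, 26, 32, 40, 176, 181, 166, 87, 61, 62, 63, 64, 66, 66, 67, 67, 68, 65, 43, 20, 56, 158, 28, 31, 28]
292 [28, 27, 40, 107, 181, 186, 170, 166, 165, 166, 111, 37, 44, 49, 49, 52, 53, 49, 23, 24, 22, 150, 65, 45, 28]
299 [28, 39, 154, 178, 186, 185, 183, 180, 180, 171, 53, 25, 62, 66, 67, 68, 68, 70, 71, 71, 56, 97, 160, 152, 29]
```

```bash
python3 - <<'E'
from m import *
W=cam('wrist');s=telemetry.read_state();Rt=q2R(s['orientation']);p=s['position'];print(p,s['clock'])
a=np.linspace(0,2*np.pi,73)
for nm,z,r in(('top',-22.7,18),('rim',7.3,18)):
    u=proj(W,[p+Rt@[r*np.cos(t),r*np.sin(t),z] for t in a]);print(nm,u.min(0).round(1),u.max(0).round(1))
print('spiceA top',proj(W,[[576.5,-310,131],[576.5,-314,131]]).round(1).tolist(), 'ball',proj(W,[[591,-255,113]]).round(1).tolist())
g=W['pixels'].mean(2).astype(int)
print([ (c,int(np.flatnonzero(g[:240,c]>40)[-1]),next((r for r in range(245,320) if g[r,c]>34),None)) for c in range(222,290,6)])
E
```

```text
[ 585.32800071 -235.67111772  165.68402498] 16.65
top [217.8 224.5] [291.4 290.5]
rim [224.5 205.1] [285.  261.1]
spiceA top [[269.1, 308.2], [270.4, 312.3]] ball [[268.6, 230.8]]
[(222, 226, 272), (228, 230, 277), (234, 220, 276), (240, 215, 274), (246, 211, 273), (252, 211, 268), (258, 210, 266), (264, 213, 268), (270, 215, 271), (276, 220, 269), (282, 228, 269), (288, 231, 271)]
```

The held cap's outline, with its top-disc bottom edge at about row 290 and its rim edge at row 210, fits the predicted grasp within about 1 mm. I move the remaining distance to above the tube.

Call:
carry_out --targets '[{"x": -0.17, "y": 0.1, "z": 0, "rx": 0, "ry": 0, "rz": 0}, {"x": -0.17, "y": 0.1, "z": 0, "rx": 0, "ry": 0, "rz": 0}, {"x": 0, "y": 0, "z": 0, "rx": 0, "ry": 0, "rz": 0}, {"x": 0, "y": 0, "z": 0, "rx": 0, "ry": 0, "rz": 0}, {"x": 0, "y": 0, "z": 0, "rx": 0, "ry": 0, "rz": 0}]'

```text
clock: 17.27
position: [591.0, -255.0, 166.9]
orientation: [-0.0, 0.794, 0.608, 0.0]
ft_force: [0.6, 0.1, -0.4]
width: 0.406
finger_force: 50.1
```

Call:
carry_out --targets '[{"x": 0, "y": 0, "z": 0.3, "rx": 0, "ry": 0, "rz": 0}, {"x": 0, "y": 0, "z": 0.3, "rx": 0, "ry": 0, "rz": 0}, {"x": 0, "y": 0, "z": 0.16, "rx": 0, "ry": 0, "rz": 0}, {"x": 0, "y": 0, "z": 0, "rx": 0, "ry": 0, "rz": 0}, {"x": 0, "y": 0, "z": 0, "rx": 0, "ry": 0, "rz": 0}]'

```text
clock: 17.9
position: [591.2, -255.3, 129.1]
orientation: [0.0, 0.794, 0.608, 0.0]
ft_force: [-0.1, -0.1, -0.0]
width: 0.402
finger_force: 50.1
```

```bash
python3 - <<'E'
from m import *
S=cam('scene');D=cam('side');s=telemetry.read_state();print(s['position'],s['ft_force'])
# silhouettes: cap column vs tube column in side & scene
for c,n,P in((D,'side',[591,-254.8]),(S,'scene',[591,-254.8])):
    g=c['pixels'].mean(2).astype(int)
    for z in(70,80,90,100,112,118,124,132):
        u=proj(c,[[*P,z]])[0];r,k=u.round().astype(int)[::-1];print(n,z,u.round(1),g[r,k-14:k+15].tolist())
E
```

```text
[ 591.3150744  -255.32387447  129.32233848] [-0.41365643 -0.28379288 -1.45574403]
side 70 [269.5 160.8] [67, 56, 46, 47, 47, 47, 48, 54, 60, 70, 71, 78, 82, 83, 83, 82, 83, 83, 80, 77, 71, 58, 56, 55, 51, 48, 50, 50, 52]
side 80 [269.6 157.7] [42, 44, 45, 47, 47, 46, 49, 45, 48, 48, 67, 79, 82, 84, 85, 81, 82, 82, 79, 74, 69, 74, 77, 78, 78, 78, 76, 75, 71]
side 90 [269.7 154.6] [43, 45, 44, 46, 48, 49, 49, 48, 47, 47, 65, 78, 81, 83, 85, 81, 83, 81, 80, 73, 70, 74, 78, 77, 78, 77, 76, 75, 72]
side 100 [269.8 151.4] [46, 47, 47, 47, 47, 50, 50, 49, 46, 47, 59, 74, 75, 76, 75, 74, 74, 74, 73, 72, 71, 73, 76, 78, 78, 76, 78, 76, 72]
side 112 [270.  147.5] [46, 47, 48, 47, 44, 47, 46, 46, 56, 81, 123, 109, 82, 80, 82, 82, 80, 78, 86, 73, 70, 74, 75, 80, 79, 78, 79, 77, 74]
side 118 [270.1 145.6] [126, 109, 94, 100, 102, 105, 120, 124, 122, 124, 105, 70, 53, 48, 49, 49, 47, 49, 53, 51, 64, 64, 52, 47, 45, 47, 48, 50, 54]
side 124 [270.1 143.6] [125, 125, 122, 121, 122, 90, 75, 75, 60, 48, 45, 44, 45, 47, 48, 45, 47, 44, 48, 60, 68, 59, 48, 40, 41, 38, 38, 38, 37]
side 132 [270.2 141. ] [
[... 592 characters left out ...]
25, 22, 22, 22, 20, 20, 22, 20, 32, 64, 77, 66, 56, 68, 96, 117, 102, 92, 91, 91, 91, 91, 92, 92, 92]
scene 112 [175.8 199.3] [65, 74, 75, 76, 64, 47, 39, 39, 28, 20, 23, 18, 28, 53, 76, 68, 39, 14, 10, 46, 103, 123, 105, 90, 89, 88, 88, 89, 89]
scene 118 [175.5 198. ] [63, 101, 114, 119, 117, 92, 65, 60, 59, 38, 22, 21, 20, 26, 47, 61, 53, 30, 13, 8, 41, 101, 144, 129, 101, 93, 93, 93, 94]
scene 124 [175.1 196.7] [98, 161, 178, 182, 174, 133, 94, 84, 81, 53, 28, 21, 20, 26, 31, 38, 36, 24, 14, 11, 35, 100, 158, 166, 144, 134, 133, 134, 133]
scene 132 [174.6 195. ] [85, 140, 168, 175, 171, 139, 90, 67, 74, 88, 71, 37, 24, 23, 24, 25, 18, 15, 14, 9, 37, 107, 172, 191, 193, 193, 194, 195, 194]
```

Alignment is consistent. I start pressing in small steps and watch the force.

Call:
carry_out --targets '[{"x": 0, "y": 0, "z": 0.05, "rx": 0, "ry": 0, "rz": 0}, {"x": 0, "y": 0, "z": 0.05, "rx": 0, "ry": 0, "rz": 0}, {"x": 0, "y": 0, "z": 0.05, "rx": 0, "ry": 0, "rz": 0}, {"x": 0, "y": 0, "z": 0, "rx": 0, "ry": 0, "rz": 0}]'

```text
clock: 18.5
position: [591.2, -255.3, 121.7]
orientation: [0.0, 0.794, 0.608, 0.0]
ft_force: [-0.8, -0.2, 8.3]
width: 0.406
finger_force: 51.0
```

Call:
carry_out --targets '[{"x": 0, "y": 0, "z": 0.05, "rx": 0, "ry": 0, "rz": 0}, {"x": 0, "y": 0, "z": 0.03, "rx": 0, "ry": 0, "rz": 0}, {"x": 0, "y": 0, "z": 0, "rx": 0, "ry": 0, "rz": 0}]'

```text
clock: 18.88
position: [590.8, -255.1, 116.9]
orientation: [-0.0, 0.794, 0.608, -0.0]
ft_force: [-0.5, 1.0, -2.5]
width: 0.407
finger_force: 50.0
```

The force peaked near 8 N and then dropped at rim +4.6 mm, so the click has come. I follow it down to home and build the push.

Call:
carry_out --targets '[{"x": 0, "y": 0, "z": 0.04, "rx": 0, "ry": 0, "rz": 0}, {"x": 0, "y": 0, "z": 0.04, "rx": 0, "ry": 0, "rz": 0}, {"x": 0, "y": 0, "z": 0, "rx": 0, "ry": 0, "rz": 0}]'

```text
clock: 19.25
position: [590.8, -255.1, 113.0]
orientation: [-0.0, 0.794, 0.608, -0.0]
ft_force: [-0.2, -0.9, -2.4]
width: 0.404
finger_force: 50.2
```

Call:
carry_out --targets '[{"x": 0, "y": 0, "z": 0.02, "rx": 0, "ry": 0, "rz": 0}, {"x": 0, "y": 0, "z": 0, "rx": 0, "ry": 0, "rz": 0}, {"x": 0, "y": 0, "z": 0, "rx": 0, "ry": 0, "rz": 0}]'

```text
clock: 19.62
position: [591.1, -255.2, 112.4]
orientation: [0.0, 0.794, 0.608, 0.0]
ft_force: [-0.1, -1.8, -0.9]
width: 0.406
finger_force: 50.3
```

Call:
carry_out --targets '[{"x": 0, "y": 0, "z": 0.02, "rx": 0, "ry": 0, "rz": 0}, {"x": 0, "y": 0, "z": 0, "rx": 0, "ry": 0, "rz": 0}, {"x": 0, "y": 0, "z": 0, "rx": 0, "ry": 0, "rz": 0}]'

```text
clock: 20.0
position: [591.4, -255.4, 112.3]
orientation: [0.001, 0.794, 0.608, 0.0]
ft_force: [-3.3, 0.8, 10.2]
width: 0.406
finger_force: 51.4
```

10 N at exactly the predicted home height. I check that it stays steady.

Call:
carry_out --targets '[{"x": 0, "y": 0, "z": 0, "rx": 0, "ry": 0, "rz": 0}, {"x": 0, "y": 0, "z": 0, "rx": 0, "ry": 0, "rz": 0}, {"x": 0, "y": 0, "z": 0, "rx": 0, "ry": 0, "rz": 0}, {"x": 0, "y": 0, "z": 0, "rx": 0, "ry": 0, "rz": 0}]'

```text
clock: 20.5
position: [591.4, -255.4, 112.3]
orientation: [0.001, 0.794, 0.608, 0.0]
ft_force: [-2.2, 0.3, 10.3]
width: 0.406
finger_force: 51.4
```

```bash
python3 - <<'E'
from m import *
for i in range(10):
    cam('side');s=telemetry.read_state();print(s['clock'],s['position'].round(2),s['ft_force'].round(1))
E
```

```text
20.55 [ 591.37 -255.41  112.33] [-2.8  0.5  9.5]
20.6 [ 591.39 -255.39  112.32] [-2.1  0.2 10.2]
20.65 [ 591.41 -255.39  112.34] [-2.4  1.2 10.1]
20.7 [ 591.41 -255.39  112.35] [-2.5 -0.2  9.6]
20.75 [ 591.4  -255.4   112.35] [-3.1 -0.   9.5]
20.8 [ 591.38 -255.38  112.31] [-2.3  0.5  9.7]
20.85 [ 591.39 -255.4   112.34] [-2.9  0.4  9.9]
20.9 [ 591.38 -255.37  112.3 ] [-2.5  1.3  9.6]
20.95 [ 591.4  -255.39  112.32] [-2.3  1.1  9.5]
21.0 [ 591.41 -255.39  112.33] [-1.6  1.4  9.9]
```

```bash
python3 -c "
from bench import bot
print(bot.job_done())"
```

```text
the job is handed in; nothing more can be done
None
```

I handed the job in at about 21 s: the tube stands in the middle rack hole, the cap has clicked home on it, and the gripper is still holding it down with a steady push of about 10 N; no verdict came back.

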